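Shut and pin the storage box

ROBOT

A 6-joint arm with a two-finger parallel gripper is mounted at the origin on a cart in front of the work surface, level with it; the furniture and walls round the work are solid. World frame = base frame: x ahead of the robot, y to its left, z up, the work surface at z = 0. Lengths are in m, angles in degrees, forces in N, time in s.
With the tool pointing down it reaches from about 0.35 to 0.975 m from the base axis. Payload 4.9 kg.
Tool frame: the origin (TCP) lies at the very end of the fingers, on their centre line; the grasp point (between the pads) lies 19 mm behind it; z points along the fingers, y is the line along which they close (so a half turn about z gives the same grasp; the last joint's range is limited). The gripper opens to 85 mm and grips with 20 to 120 N. Pads are 22 mm wide; open, the fingers measure 114 mm over their backs; the gripper's body (76 mm by 85 mm) begins 54 mm behind the grasp point. The pads swing forward as they close: fully open they stand 13 mm farther back than shut.
Start: joints at [-72.823, 3.019, 92.412, -0, 84.569, -6.818], TCP at [0.254, -0.571, 0.231] pointing down, gripper open.
Joint ranges: [-172.51, 172.51], [-57.92, 126.97], [3.15, 148.05], [-58.71, 238.71], [5.1, 150.11], [-179.66, 179.66]. Speed limits (degrees/s): [147.25, 147.25, 180, 180, 180, 180].

INTERFACE

Orientations are given as a 3x3 rotation matrix whose columns are the frame's x, y, z axes.
In Python, from bench import bot gives the robot as it stands. The module is installed in compiled form; this text tells all that it offers. Calls block until the motion is done:
- bot.move_to(position, orientation): joint-space move of the TCP to a pose.
- bot.servo_line(position, attitude=None, max_speed=0.15, threshold=None): straight line of the TCP; attitude=None keeps the orientation; max_speed is the mean speed in m/s. With threshold (N) it stops when the force on the tool has changed by that much, and returns True; else False.
- bot.goto_joints(angles): joint-space move.
- bot.command_gripper(opening, strength=None): finger opening in m; strength is the grip in N (None keeps the last); returns when the fingers have stopped.
- bot.pause(seconds).
- bot.inverse_kinematics(position, orientation): joint angles nearest the present ones, or None.
- bot.sense(): the state.
- bot.snapshot(name): name is "scene" or "top" or "wrist"; returns a dict with "image" (480x640x3 uint8, red, green, blue), "range_z" (480x640 float32, m along the optical axis (not along the pixel's ray), 0 where there is no reading), "fov_y" (degrees; the focal length in pixels is half the picture's height over the tangent of half this angle, whatever the lens; pixels are square), "cx", "cy" (the principal point, pixels), "pose" (4x4, takes a point from camera to world coordinates); the wrist camera has in their place "tool_from_camera" (4x4, takes a point from camera to tool coordinates, whose origin is the TCP and whose axes are the flange's). Camera axes: x right, y down, z forward; pixel columns grow to the right and rows downward; lengths in m; the calibration is good to about 2 mm. A picture is of the moment at which its call begins: read the wrist's pose just before it.
A pose or a line that the arm cannot do raises bot.MotionError and nothing moves.
- bot.finish_job(): hands the job in; it is judged then, once.
The state is a dict: "time_s": time; "q": joint angles; "dq": joint speeds; "joint_efforts": joint torques, N m; "eef_pos": TCP position; "tcp_rot": TCP orientation; "force": force on the tool from outside, world axes, zero at the start; "moment": the same for the moment, N m; "width": finger opening in m; "gripper_force": force on a finger pad.
Only numpy, scipy, OpenCV 4.12 (cv2) and the standard library are available. Lean on these libraries where they do the work, as an engineer would, in place of code of your own. Each camera call takes 0.05 s, during which the arm holds its last target. There are 200 camera calls.

TASK

Secure the wooden storage box: press its lid fully shut, then swing the steel hasp on the lid's front edge over and down, flat against the front of the box so that the staple sticks out through its slot. Then lift the retaining pin out of its wooden stand and drop it down through the hole in the staple until its collar rests on the staple, and leave it there upright. Do not disturb the jar, the tin, the roll of tape or the peeler.

Things in the scene. Friction and masses are not known exactly. Their poses are not given: they have to be found in the camera images.
- box: Fixed brown wooden storage box, 140 (x) x 240 (y) x 118 mm high without its lid. Origin: centre of its underside, on the worktop. Its front, with the staple, faces its own -x (roughly to the robot); z is up. It stands to the left or the right of the middle, turned by up to 0.25 rad. The shut lid makes it 130 mm high.
- lid (a joint): Angle of the lid (rad), hinged along the rear top edge of the box: 0 is fully shut, grows as its front edge rises. Starts ajar (0.15 to 0.35). The hinge is stiff: the lid stays where it is left; pressing down near its front edge takes about 3 to 6 N.
- lid_press (a point): Point on the lid's upper face, 25 mm behind its front edge and 85 mm to the box's +y side of the middle, clear of the hasp: a place to press. With the lid shut it is at box frame (-0.045, 0.085, 0.130). The same place at -y is as good. The lid is 144 x 246 x 12 mm.
- hasp (a joint): Angle of the hasp (rad) about its hinge on the lid's front edge: 0 is hanging flat down the front of the box (when the lid is shut), 1.57 sticks straight out to the front, 3.14 stands straight up, more leans back over the lid. Starts at 2.3 to 3.2, standing up or leaning to the front. The hinge is stiff: the hasp stays where it is left; about 1 N at its end, 3 N at 30 mm from the hinge, moves it.
- hasp_hinge (a point): Middle of the hasp's hinge barrel (8 mm thick, along the box's y). With the lid shut it is at box frame (-0.0755, 0, 0.126). The hasp is a flat steel plate 64 mm wide, 4 mm thick and 85 mm long from the hinge, with a 34 mm wide slot from 34 to 62 mm from the hinge for the staple: a shut finger could slip into it, so push on the side strips (15 mm wide each) or on the solid parts.
- hasp_end (a point): Middle of the hasp's free end, 85 mm from the hinge.
- staple_hole (a point): Centre of the staple's hole, on its upper face; box frame (-0.098, 0, 0.090), fixed. The staple is a flat steel tongue, 8 mm thick and 30 mm wide, that sticks out 46 mm level from the front of the box; its hole goes straight down through it, 20 mm along the box's x and 18 mm along y. Shut, the hasp's front lies about 20 mm behind the hole's centre.
- pin_grip (a point): The middle of the round grip of the loose steel retaining pin, on its axis, 33 mm above the collar's upper face; z along the pin, up. Pin 117 mm long, 0.12 kg: grip 18 mm thick and 56 mm tall (22 mm at its top end), collar 32 mm across and 5 mm thick, below it a shaft 10 mm thick and 56 mm long with a tapered end. Its lower end is 94 mm below this point. It stands upright in the stand at the start.
- pin_collar (a point): Centre of the underside of the pin's collar, 38 mm below pin_grip. It rests on the staple's upper face at the end.
- stand: Fixed pale wooden block, 70 x 70 x 66 mm high, with a 16 mm hole straight through in which the pin stands, its collar on the block. Origin: centre of its underside. It stands on the other side of the middle from the box.
- tape: Bystander: roll of tape lying flat, 98 mm across, 25 mm high. Origin: centre of its underside.
- tin: Bystander: small tin, 58 mm across, 72 mm high. Origin: centre of its underside.
- jar: Bystander: glass jar with a lid, 71 mm across, 110 mm high. Origin: centre of its underside.
- peeler: Bystander: vegetable peeler lying flat, 170 x 25 x 18 mm. Origin: centre of its underside.
- pin: The whole retaining pin; origin at the lower end of its shaft, 94 mm below pin_grip, z along the pin.

How it is judged (in metres and radians):
On the way, in this order (a step that is already met when the one before it is completed fails the run):
1. the lid is shut (value of joint lid below 0.04 rad), for 0.2 s.
2. the hasp lies flat over the staple, the lid still shut (value of joint lid below 0.04 rad and value of joint hasp below 0.2 rad), for 0.2 s.
3. the pin is down through the staple's hole, its collar on the staple (all of step 2 and horizontal distance between pin_collar and staple_hole below 0.01 m and z of pin_collar in the frame of box between 0.086 and 0.096 m and angle between pin_collar's own z axis and vertical below 0.17 rad), for 0.2 s.
At the end, for the whole second after the job is handed in: The lid is shut (under 0.04 rad), the hasp lies flat over the staple (under 0.2 rad), and the pin is through the staple's hole: collar within 10 mm of the hole's centre in plan and between 4 mm below and 6 mm above the staple's upper face, tilted less than 0.17 rad, released and at rest (all of step 3 and linear speed of pin below 0.02 m/s); the robot touches nothing.
It fails at once if the jar is pushed more than 30 mm (distance of jar from where it was at the start of the episode above 0.03 m).
It fails at once if the tin is pushed more than 30 mm (distance of tin from where it was at the start of the episode above 0.03 m).
It fails at once if the tape is pushed more than 30 mm (distance of tape from where it was at the start of the episode above 0.03 m).
It fails at once if the peeler is pushed more than 30 mm (distance of peeler from where it was at the start of the episode above 0.03 m).
It also fails if it takes over 70 s, if anything falls off the work surface, if the arm or the gripper's body presses on something with over 40 N, if the wrist force passes 120 N, or if a joint passes its speed limit or range.

## Working session

There is one attempt and no reset: what is moved stays moved. The work goes in short steps, each a Python script; the robot and the scene stay as the last script left them, time stands still between calls to the robot, and variables do not carry over. Pictures are saved under pics/ and viewed, at most 10 in all, crops included, and the job is handed in when it is done.

```bash
mkdir -p pics
cat > h.py <<'E'
import numpy as np, cv2
from bench import bot
def cloud(s, T=None):
    z=s["range_z"]; f=240/np.tan(np.radians(s["fov_y"])/2)
    v,u=np.mgrid[:480,:640]
    P=np.stack([(u-s["cx"])/f*z,(v-s["cy"])/f*z,z],-1)
    T=s["pose"] if T is None else T
    W=P@T[:3,:3].T+T[:3,3]; W[z==0]=np.nan
    return W
def wrist():
    st=bot.sense(); s=bot.snapshot("wrist")
    T=np.eye(4);T[:3,:3]=st["tcp_rot"];T[:3,3]=st["eef_pos"]
    return s,cloud(s,T@s["tool_from_camera"])
E
python3 - <<'E'
from h import *
for n in("top","scene"):
    s=bot.snapshot(n); np.savez(n+".npz",W=cloud(s),im=s["image"]); cv2.imwrite(f"pics/{n}.png",s["image"][...,::-1]); print(n,s["pose"].round(3).tolist())
st=bot.sense();print(st["tcp_rot"],st["eef_pos"],st["width"])
E
```

```text
top [[-0.026, -0.998, 0.06, 0.425], [-1.0, 0.026, -0.001, 0.006], [-0.0, -0.06, -0.998, 1.449], [0.0, 0.0, 0.0, 1.0]]
scene [[0.917, -0.273, 0.292, 0.098], [-0.399, -0.644, 0.653, -0.866], [0.01, -0.715, -0.699, 1.067], [0.0, 0.0, 0.0, 1.0]]
[[ 9.13601178e-01  4.06611132e-01 -5.23698274e-04]
 [ 4.06611383e-01 -9.13599388e-01  1.82787894e-03]
 [ 2.64785502e-04 -1.88289403e-03 -9.99998192e-01]] [ 0.25400628 -0.57043354  0.23015716] 0.08544285020134776
```

View pics/top.png

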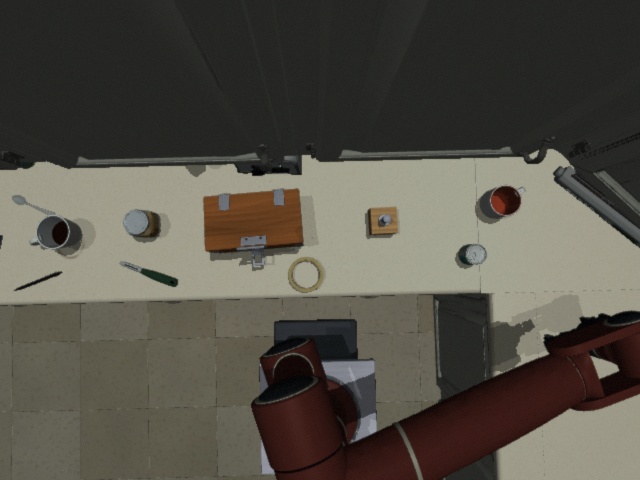

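View pics/scene.png

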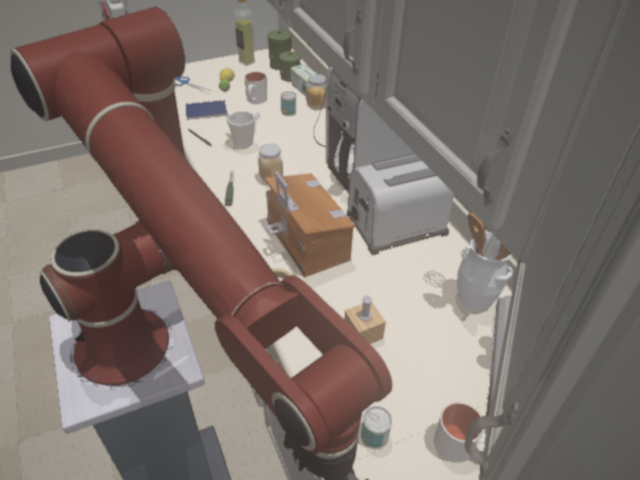

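The top view shows the box centred at about (253,220), with the hasp standing at (253,241) and the staple at (258,262). The stand and pin are at (384,220), the tape at (306,275) near the box front, the peeler at (150,273), the jar at (140,223) and the tin at (473,254). The scene view agrees.

Run:
```python
from h import *
d=np.load("top.npz");W=d["W"]
def blob(u0,u1,v0,v1,z0,z1):
    P=W[v0:v1,u0:u1].reshape(-1,3); return P[(P[:,2]>z0)&(P[:,2]<z1)]
for n,a in dict(stand=(360,410,195,245,.055,.076),pintop=(370,400,205,235,.1,.2),tape=(284,330,252,295,.015,.05),jar=(115,165,205,245,.09,.13),tin=(455,490,240,270,.06,.09),staple=(240,275,250,272,.07,.12),hasp=(236,270,232,262,.17,.35),peeler=(115,185,255,292,.01,.05)).items():
    P=blob(*a); print(n,len(P),P.mean(0).round(4) if len(P) else "",P.min(0).round(3),P.max(0).round(3))
P=blob(360,410,195,245,.055,.076); print("stand rect",cv2.minAreaRect(P[:,:2].astype(np.float32)))
P=blob(195,310,180,256,.115,.175)
r=cv2.minAreaRect(P[:,:2].astype(np.float32));print("lid rect",r,cv2.boxPoints(r).round(3).tolist())
A=np.c_[P[:,:2],np.ones(len(P))];w=np.ones(len(P),bool)
for _ in range(6):
    c=np.linalg.lstsq(A[w],P[w,2],rcond=None)[0]; w=abs(A@c-P[:,2])<.004
print("lid plane",c,w.sum(),len(P),"tilt",np.arctan(np.hypot(*c[:2])),"yaw",np.degrees(np.arctan2(-c[1],-c[0])))
Q=P[w];r=cv2.minAreaRect(Q[:,:2].astype(np.float32));print("inl",r,cv2.boxPoints(r).round(3).tolist())
# obstacles map: max z on coarse grid
P=W.reshape(-1,3)
for x in np.arange(.3,1.05,.05): print(round(x,2),[ (lambda q: round(float(np.nanmax(q)),2) if len(q) else None)(P[(abs(P[:,0]-x)<.025)&(abs(P[:,1]-y)<.05),2]) for y in np.arange(-.3,.45,.1)])
```

```text
stand 628 [ 0.5313 -0.1887  0.0657] [ 0.497 -0.226  0.055] [ 0.567 -0.154  0.074]
pintop 59 [ 0.5319 -0.1896  0.1252] [ 0.521 -0.201  0.108] [ 0.543 -0.179  0.132]
tape 379 [0.3919 0.0233 0.0234] [ 0.345 -0.025  0.015] [0.439 0.071 0.033]
jar 540 [0.5402 0.4571 0.1075] [0.508 0.424 0.09 ] [0.571 0.493 0.117]
tin 372 [ 0.4344 -0.4303  0.0686] [ 0.408 -0.458  0.06 ] [ 0.461 -0.403  0.078]
staple 131 [0.4417 0.1468 0.0888] [0.42  0.131 0.082] [0.46  0.161 0.096]
hasp 92 [0.4625 0.1463 0.2396] [0.457 0.116 0.177] [0.467 0.179 0.247]
peeler 244 [0.3986 0.4364 0.0137] [0.368 0.381 0.01 ] [0.438 0.535 0.023]
stand rect ((0.5319077372550964, -0.19024726748466492), (0.0698927789926529, 0.07100006192922592), 1.5348516702651978)
lid rect ((0.5366272330284119, 0.15261054039001465), (0.15079769492149353, 0.24609586596488953), 3.4284756183624268) [[0.45399999618530273, 0.2709999978542328], [0.4690000116825104, 0.02500000037252903], [0.6190000176429749, 0.03400000184774399], [0.6050000190734863, 0.2800000011920929]]
lid plane [-0.21401568 -0.01329911  0.2615197 ] 4555 5345 tilt 0.2112298357263416 y
[... 408 characters left out ...]
01, 0.02]
0.4 [0.01, 0.01, 0.01, 0.03, 0.09, 0.09, 0.01, 0.02]
0.45 [0.01, 0.01, 0.01, 0.16, 0.25, 0.25, 0.16, 0.01]
0.5 [0.01, 0.13, 0.01, 0.16, 0.16, 0.16, 0.16, 0.11]
0.55 [0.01, 0.13, 0.01, 0.15, 0.15, 0.15, 0.15, 0.12]
0.6 [1.06, 1.08, 1.09, 1.09, 1.1, 1.1, 1.04, 0.88]
0.65 [0.01, 0.01, 0.01, 1.05, 1.06, 0.14, 0.01, 0.01]
0.7 [0.01, 0.01, 0.01, 0.19, 0.2, 0.15, 0.01, 0.01]
0.75 [None, None, None, 0.0, None, None, None, None]
0.8 [None, None, None, None, None, None, None, None]
0.85 [None, None, None, None, None, None, None, None]
0.9 [None, None, None, None, None, None, None, None]
0.95 [None, None, None, None, None, None, None, None]
1.0 [None, None, None, None, None, None, None, None]
```

```bash
cat >> h.py <<'E'
yaw=.054; O=np.array([.5332,.152,0])
c,s_=np.cos(yaw),np.sin(yaw)
B=np.array([[c,-s_,0],[s_,c,0],[0,0,1.]])
RD=np.array([[c,s_,0],[s_,-c,0],[0,0,-1.]])   # tool x along box x, pointing down
def bx(*p): return O+B@np.array(p,float)
def tobox(P): return (P-O)@B
E
python3 - <<'E'
from h import *
print(bot.snapshot("wrist")["tool_from_camera"].round(3).tolist())
bot.command_gripper(0.0,30)
bot.move_to([.44,-.03,.33],RD)
p=bx(-.045,-.093,.20); bot.move_to(p,RD)
hit=bot.servo_line(bx(-.045,-.093,.126),max_speed=.03,threshold=18)
st=bot.sense();print(hit,tobox(st["eef_pos"]).round(4),st["force"].round(1),st["time_s"])
bot.servo_line(bx(-.045,-.093,.26))
# look from in front of the box
bot.move_to(bx(-.13,0,.33),RD)
s,W=wrist(); np.savez("w1.npz",W=W); cv2.imwrite("pics/w1.png",s["image"][...,::-1]); print(bot.sense()["time_s"])
E
```

```text
[[-0.0, -0.965, -0.262, 0.066], [1.0, -0.0, -0.0, 0.0], [0.0, -0.262, 0.965, -0.143], [0.0, 0.0, 0.0, 1.0]]
True [-0.0451 -0.093   0.13  ] [-0.4  0.3  4.1] 5.875
7.5833
```

View pics/w1.png

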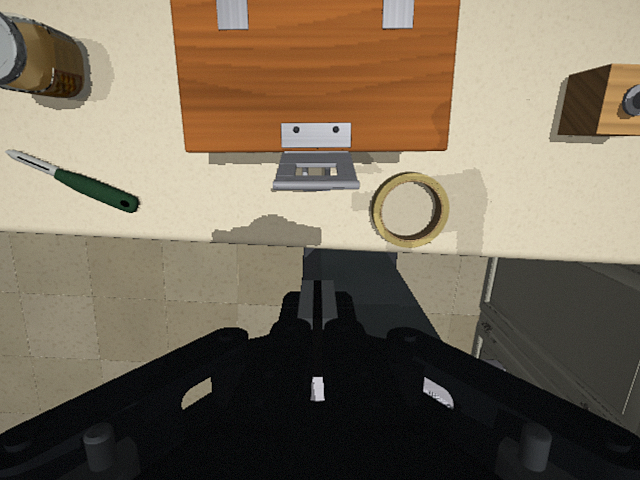

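The wrist view shows the lid down, with its front edge from (185,152) to (447,150). The hasp leans forward, with its end at about (316,184), and hides the staple. The tape is at (411,208). Next I check the numbers.

Run:
```python
from h import *
W=np.load("w1.npz")["W"]; P=tobox(W.reshape(-1,3)); P=P[~np.isnan(P[:,0])]
L=P[(abs(P[:,2]-.13)<.02)&(abs(P[:,1])<.15)&(P[:,0]>-.09)&(P[:,0]<.05)]
A=np.c_[L[:,:2],np.ones(len(L))];w=np.ones(len(L),bool)
for _ in range(6):
    c=np.linalg.lstsq(A[w],L[w,2],rcond=None)[0]; w=abs(A@c-L[:,2])<.003
print("lid",c,w.sum()); L=L[w]
print("y ext",L[:,1].min(),L[:,1].max())
ys=np.arange(-.11,.12,.02); e=[L[abs(L[:,1]-y)<.006,0].min() for y in ys]; print("front",np.round(e,4))
H=P[(P[:,2]>.14)&(abs(P[:,1])<.05)&(P[:,0]<-.06)&(P[:,0]>-.2)&(P[:,2]<.23)]
print("hasp",H.min(0),H.max(0),np.polyfit(H[:,2],H[:,0],1))
for a in np.arange(.13,.225,.01):
    q=H[abs(H[:,2]-a)<.005]
    if len(q): print(a.round(3),q.mean(0).round(4),q[:,1].min().round(4),q[:,1].max().round(4))
```

```text
lid [0.00084277 0.00044336 0.13013782] 40717
y ext -0.12219647215140986 0.12396746145253275
front [-0.0708 -0.0708 -0.0708 -0.0717 -0.0734 -0.0734 -0.0734 -0.0734 -0.0717
 -0.0717 -0.0717 -0.0726]
hasp [-0.09716554 -0.03145581  0.14005837] [-0.07487759  0.03256937  0.21181274] [-0.25432108 -0.04043829]
0.14 [-0.076   0.0017  0.1427] -0.0309 0.032
0.15 [-0.0781  0.0002  0.1501] -0.0311 0.032
0.16 [-0.0813  0.0009  0.1589] -0.0312 0.0322
0.17 [-0.0837  0.0003  0.1699] -0.0315 0.0326
0.18 [-0.0865 -0.0007  0.1799] -0.0313 0.0318
0.19 [-0.0893  0.0005  0.1906] -0.0314 0.0321
0.2 [-0.0908 -0.0014  0.1963] -0.0309 0.0312
0.21 [-0.0934  0.0011  0.2091] -0.0312 0.0322
```

Run:
```python
from h import *
h=np.array([-.0755,.126]); Y=.032
def tcp(a,g=0):
    a=np.radians(a); u=np.array([-np.sin(a),-np.cos(a)]); n=np.array([-np.cos(a),np.sin(a)])
    k=1 if a>np.pi/2 else -1
    q=h+(.055+.011*k)*u+(.0025+g)*n; return bx(q[0]+.011*k,Y,q[1])
p=tcp(166,.025)
bot.servo_line(bx(-.13,Y,.30)); bot.servo_line(bx(0,Y,.30)); bot.servo_line(p+[0,0,.04]); bot.servo_line(p)
for a in list(range(160,0,-15))+[6]:
    if bot.servo_line(tcp(a),max_speed=.1,threshold=25): print("hit",a,bot.sense()["force"]); break
    st=bot.sense(); print(a,st["force"].round(1))
st=bot.sense();q=tobox(st["eef_pos"]);print(q,st["time_s"])
hit=bot.servo_line(bx(-.082,Y,q[2]),max_speed=.03,threshold=12)
st=bot.sense();q=tobox(st["eef_pos"]);print(hit,q,st["force"],st["time_s"])
bot.servo_line(bx(-.12,Y,q[2]+.01)); bot.servo_line(bx(-.19,0,.30))
s,W=wrist(); np.savez("w2.npz",W=W); cv2.imwrite("pics/w2.png",s["image"][...,::-1])
```

```text
160 [ 0.4 -0.5  0.6]
145 [-0.1  0.6 -0.1]
130 [ 1.2 -0.2  0.1]
115 [ 0.3 -0.1 -0.1]
100 [ 0.3 -0.1 -0. ]
85 [0.  0.3 0. ]
70 [0.1 0.3 0.1]
55 [-0.  -1.2 -0.4]
40 [-0.1  0.3  0.1]
25 [ 0.4 -0.3 -0.2]
10 [0.8 0.  0.3]
6 [-1.3  0.1  0.1]
[-0.0936802   0.03203544  0.0826539 ] 13.8083
True [-0.09207783  0.03190676  0.08147879] [-0.22335859 -0.23149243  1.03702091] 14.075
```

View pics/w2.png

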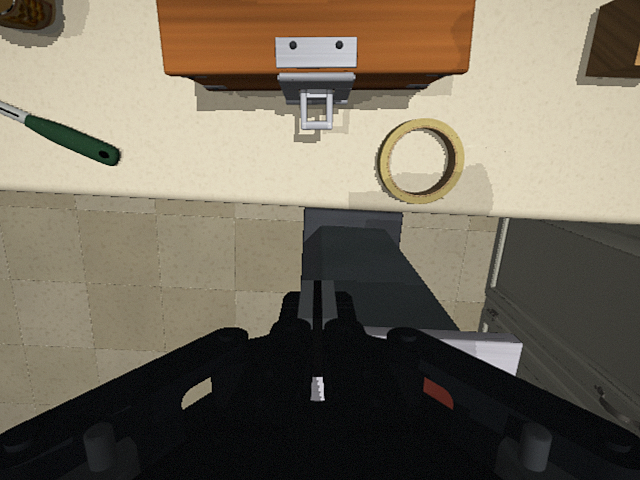

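The hasp is down, at about rows 72–103, with the staple ring through its slot and the hole at about (317,112). I measure the hasp angle and the hole centre, then fetch the pin.

Run:
```python
from h import *
W=np.load("w2.npz")["W"]; Q=tobox(W[65:150,270:370].reshape(-1,3)); 
H=Q[(abs(Q[:,1])>.018)&(abs(Q[:,1])<.03)&(Q[:,0]<-.07)&(Q[:,0]>-.13)&(Q[:,2]>.04)&(Q[:,2]<.118)]
print("hasp",len(H),H.min(0),H.max(0),"slope",np.polyfit(H[:,2],H[:,0],1))
S=Q[(abs(Q[:,1])<.022)&(abs(Q[:,2]-.09)<.004)&(Q[:,0]<-.085)]
print("staple",len(S),S.min(0).round(4),S.max(0).round(4))
# hole: non-staple pixels enclosed in staple mask
T=tobox(W); m=((abs(T[...,2]-.088)<.008)&(abs(T[...,1])<.022)&(T[...,0]<-.08)&(T[...,0]>-.13)).astype(np.uint8)
s=m[80:140,290:345]; print("\n".join("".join(".#"[k] for k in r) for r in s[::2]))
# right/left/outer edges in box coords at tongue level
print("y edges", [ (S[abs(S[:,0]-x)<.002,1].min().round(4),S[abs(S[:,0]-x)<.002,1].max().round(4)) for x in (-.095,-.1,-.105,-.112)])
h=bot.sense();print(h["time_s"])
# pin: go look from above
bot.command_gripper(.06)
bot.move_to([.46,-.19,.30],RD)
s,W=wrist(); np.savez("w3.npz",W=W)
P=W.reshape(-1,3);P=P[~np.isnan(P[:,0])]
near=np.hypot(P[:,0]-.532,P[:,1]+.19)<.07
t=P[near&(P[:,2]>.12)&(P[:,2]<.14)];print("pintop",len(t),cv2.minEnclosingCircle(t[:,:2].astype(np.float32)),t[:,2].max())
t=P[near&(abs(P[:,2]-.066)<.003)];r=cv2.minAreaRect(t[:,:2].astype(np.float32));print("stand",r)
cv2.imwrite("pics/w3.png",s["image"][...,::-1])
```

```text
hasp 575 [-0.08803096 -0.02998186  0.04320015] [-0.0760193   0.02994473  0.11791384] slope [ 0.12579069 -0.0908541 ]
staple 608 [-0.114  -0.0141  0.0862] [-0.085   0.0151  0.0917]
.......................................................
.......................................................
.......................................................
.......................................................
.......................................................
......................#..##......#..#....#.............
....###....################################.......#....
...........################################............
...........################################............
...........######....................######............
...........######....................######............
...........######....................######............
...........#######...................######............
...........#######...................######............
...........#######...................######............
...........#######...................######............
...........#######......
[... 455 characters left out ...]
############............
.......................................................
.......................................................
.......................................................
.......................................................
.......................................................
y edges [(np.float64(-0.014), np.float64(0.0148)), (np.float64(-0.014), np.float64(0.0149)), (np.float64(-0.0141), np.float64(0.015)), (np.float64(-0.0141), np.float64(0.0151))]
16.1
pintop 513 ((0.5314474701881409, -0.18966390192508698), 0.011001372709870338) 0.12796849164200774
stand ((0.5316925644874573, -0.18960458040237427), (0.07009851187467575, 0.07000026851892471), 1.4467722177505493)
```

The hasp is at about 0.12 rad, which meets the limit but would touch the pin's collar. I press it again, lower down.

Run:
```python
from h import *
bot.command_gripper(0)
bot.move_to(bx(-.14,.033,.20),RD); bot.servo_line(bx(-.12,.033,.072))
hit=bot.servo_line(bx(-.081,.033,.072),max_speed=.03,threshold=25)
st=bot.sense();print(hit,tobox(st["eef_pos"]),st["force"],st["time_s"])
bot.servo_line(bx(-.12,.033,.072)); bot.servo_line(bx(-.19,0,.30))
s,W=wrist(); Q=tobox(W[65:150,270:370].reshape(-1,3))
H=Q[(abs(Q[:,1])>.018)&(abs(Q[:,1])<.03)&(Q[:,0]<-.07)&(Q[:,0]>-.13)&(Q[:,2]>.045)&(Q[:,2]<.115)]
print("slope",np.polyfit(H[:,2],H[:,0],1))
for z in np.arange(.05,.12,.01): print(round(z,2),H[abs(H[:,2]-z)<.005,0].mean().round(4))
cv2.imwrite("pics/w4.png",s["image"][...,::-1])
```

```text
True [-0.09141043  0.03256578  0.06942694] [-0.8957234   0.25614077  1.1491907 ] 22.1917
slope [ 0.06620974 -0.08337675]
0.05 -0.0805
0.06 -0.0789
0.07 -0.0784
0.08 -0.0778
0.09 -0.0773
0.1 -0.0768
0.11 -0.0764
```

Run:
```python
from h import *
p=np.array([.5314,-.1896,0])
bot.command_gripper(.06)
bot.move_to(p+[0,0,.24],RD); bot.servo_line(p+[0,0,.086])
bot.command_gripper(0,50); st=bot.sense(); print(st["width"],st["gripper_force"],st["force"])
bot.servo_line(p+[0,0,.24]); st=bot.sense(); print(st["width"],st["force"])
bot.move_to(bx(-.16,0,.24),RD); bot.servo_line(bx(-.097,.0005,.185))
st=bot.sense(); s,W=wrist(); Q=tobox(W); np.savez("w5.npz",Q=Q); print(tobox(st["eef_pos"]),st["time_s"],st["width"])
f=240/np.tan(np.radians(s["fov_y"])/2); T=np.eye(4);T[:3,:3]=st["tcp_rot"];T[:3,3]=st["eef_pos"];M=np.linalg.inv(T@s["tool_from_camera"])
for n,b in dict(tip=(-.097,.0005,.185-.076),hole=(-.098,0,.09),collar=(-.097,.0005,.185-.02)).items():
    c=M@np.r_[bx(*b),1]; print(n,(f*c[0]/c[2]+s["cx"]).round(1),(f*c[1]/c[2]+s["cy"]).round(1))
im=s["image"][...,::-1]; cv2.imwrite("pics/w5.png",im)
```

```text
0.016940290417100694 48.60031485557556 [-0.51523528  1.28038567  3.18020376]
0.016699975501479593 [-1.00115053 -0.232835   -1.91742269]
[-9.68490438e-02  1.77699991e-04  1.85256793e-01] 31.2667 0.016511376430673384
tip 316.6 249.7
hole 317.4 243.1
collar 316.5 283.0
```

View pics/w5.png

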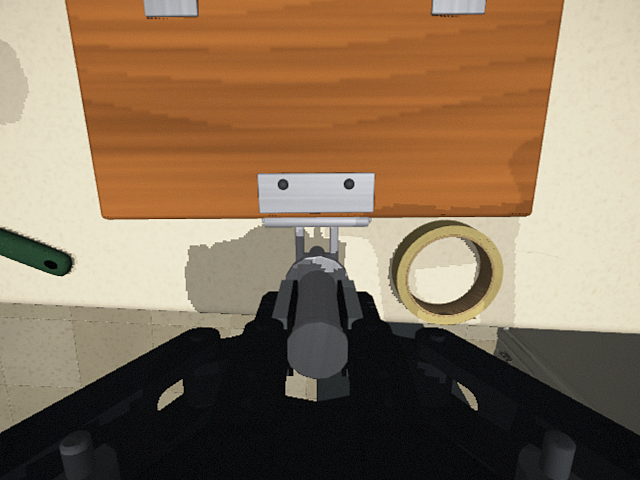

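The pin hangs upright in the gripper. Its tip, at about (317,248), is where I predicted it and centred between the staple's legs (303–332). I lower it.

Run:
```python
from h import *
hit=bot.servo_line(bx(-.0972,.0004,.109),max_speed=.04,threshold=8)
st=bot.sense();q=tobox(st["eef_pos"]);print(hit,q,st["force"],st["time_s"])
```

```text
True [-0.09723949  0.00042485  0.1107194 ] [-0.77561766  0.52675671  4.00885072] 33.075
```

The pin stopped at a height of 0.1107 with the collar on the staple, as expected. I release it and check.

Run:
```python
from h import *
bot.command_gripper(.045); bot.pause(.3)
bot.servo_line(bx(-.0972,.0004,.20),max_speed=.08); bot.servo_line(bx(-.19,0,.30))
s,W=wrist(); Q=tobox(W.reshape(-1,3)); Q=Q[~np.isnan(Q[:,0])]
n=np.hypot(Q[:,0]+.098,Q[:,1])<.03
t=Q[n&(Q[:,2]>.146)&(Q[:,2]<.17)]; print("top",t[:,2].max(),cv2.minEnclosingCircle(t[:,:2].astype(np.float32)))
t=Q[n&(abs(Q[:,2]-.095)<.003)&(Q[:,0]<-.085)]; print("collar",len(t),t.mean(0),t.min(0),t.max(0))
H=Q[(abs(Q[:,1])>.018)&(abs(Q[:,1])<.03)&(Q[:,0]<-.07)&(Q[:,0]>-.09)&(Q[:,2]>.045)&(Q[:,2]<.115)]
print("hasp",np.polyfit(H[:,2],H[:,0],1)); L=Q[(abs(Q[:,0]+.055)<.01)&(abs(abs(Q[:,1])-.08)<.03)];print("lid z",np.median(L[:,2]))
cv2.imwrite("pics/w6.png",s["image"][...,::-1]);print(bot.sense()["time_s"])
```

```text
top 0.15246501060276652 ((-0.09752562642097473, 0.0003413681115489453), 0.011041165329515934)
collar 349 [-0.10415909  0.00025606  0.09496543] [-0.11286758 -0.01482509  0.09284432] [-0.08666614  0.0155978   0.09702294]
hasp [ 0.06579671 -0.08336661]
lid z 0.1300413671919059
36.15
```

View pics/w6.png

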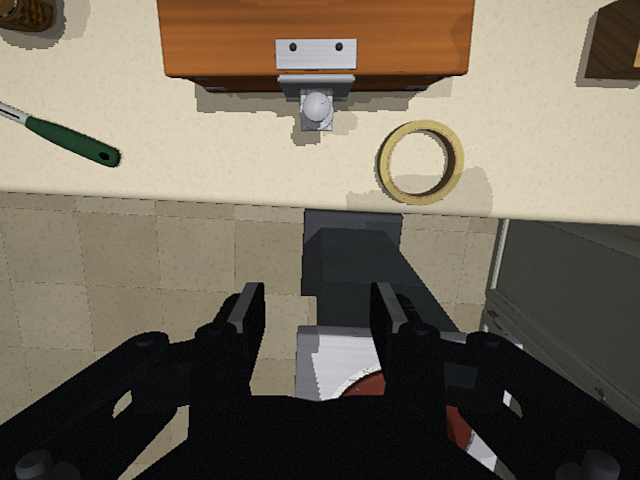

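The pin stands upright in the staple at about (317,106), with its collar at 0.095, the hasp flat and the lid shut at 0.130. The gripper is clear.

```bash
python3 -c "
from bench import bot
print(bot.finish_job())"
```

```text
the job is handed in; nothing more can be done
None
```

I handed the job in after about 36 s of robot time: the lid is shut, the hasp lies flat over the staple (about 0.07 rad), and the pin stands upright through the staple with its collar resting on it; the judge's verdict was not shown.

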